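# Fit the lobed cam on the flatted spindle

## Robot

A 6-joint arm with a two-finger parallel gripper is mounted at the origin on a cart in front of the work surface, level with it; the furniture and walls round the work are solid. World frame = base frame: x ahead of the robot, y to its left, z up, the work surface at z = 0. Lengths are in m, angles in rad, forces in N, time in s.
With the tool pointing down it reaches from about 0.325 to 0.85 m from the base axis. Payload 15.5 kg.
Tool frame: the origin (TCP) lies on the centre line of the jaws, within the pads' length; the fingertips stand 25 mm ahead of it and the grasp point (between the pads) lies 6 mm ahead of it (bot.tcp_to_tips is the distance from the TCP to the fingertips, in m); z points along the fingers, y is the line along which they close (so a half turn about z gives the same grasp; the last joint's range is limited). The gripper opens to 91 mm and grips with 3 to 60 N. Pads are 32 mm wide; open, the fingers measure 118 mm over their backs; the gripper's body (76 mm by 178 mm) begins 60 mm behind the grasp point.
Start: joints at [-1.198, 0.494, 1.345, -0, 1.302, -0.096], TCP at [0.282, -0.558, 0.239] pointing down, gripper open.
Joint ranges: [-2.91, 2.91], [-0.82, 2.16], [0.22, 2.67], [-1.22, 4.37], [0.12, 2.79], [-3.08, 3.08]. Speed limits (rad/s): [1.89, 1.89, 2.57, 3.01, 3.01, 3.01].

## Interface

Orientations are given as a unit quaternion [w, x, y, z].
In Python, from rig import bot gives the robot as it stands. The module is installed in compiled form; this text tells all that it offers.
- The arm moves only by the shell command python3 -m handwheel 'ROWS'. ROWS is text: rows parted by semicolons, each of 7 numbers parted by spaces: the closure in counts, from 0 (fully open) to 255 (shut), then the shift along the tool's x, y, z scaled (see below), then the turn, a rotation vector about the tool's x, y, z scaled (see below). In form: claw tx ty tz wx wy wz; .... A call has 1 to 10 rows; each row shifts and turns the commanded pose from where the row before left it, along the tool's axes as they then stand; what a row does not reach is not made up. The controller multiplies each number of a shift by 15 cm and each number of a turn by 6 degrees. A row lasts 1/12 s, in which the tool goes at most 41.7 mm and 7.16 degrees, less where a joint would pass 70% of its speed; a pose out of reach is approached as far as the arm can. A call with a number of a shift or a turn outside -1 to 1 is refused whole. A call with a gripper value outside its range is refused whole. The fingers move at their own pace and stop on an object; the grip force is fixed at half the most. Time passes only in rows, so rows that do not move let the fingers close. It gives the time, the measured TCP pose, the force, the opening and the grip force at its end, in the units of the state.
- bot.sense(): the state, without advancing time (a new reading comes with each control period).
- bot.camera(name): name is "scene" or "top"; returns the picture (384x512x3 uint8, red, green, blue); there is no depth.
- bot.calibration(name): a dict with "fx", "fy", "cx", "cy" (pixels), "R" (3x3) and "t" (3): a world point X has camera coordinates R X + t. Camera axes: x right, y down, z forward; pixel columns grow to the right and rows downward; lengths in m; the calibration is good to about 2 mm. A picture is of the moment at which its call begins. calibration takes no time and is no camera call.
- bot.finish_job(): hands the job in; it is judged then, once.
The state is a dict: "time": time; "qpos": joint angles; "qd": joint speeds; "joint_torque": joint torques, N m; "eef_pos": TCP position; "tool_rot": TCP orientation; "ft_force": force on the tool from outside, world axes, zero at the start; "wrist_torque": the same for the moment, N m; "grip_width": finger opening in m; "finger_force": force on a finger pad.
Only numpy, scipy, OpenCV 4.12 (cv2) and the standard library are available. Lean on these libraries where they do the work, as an engineer would, in place of code of your own. Each camera call takes 0.05 s, during which the arm holds its last target. There are 200 camera calls.

## Task

Of the two pale metal parts lying at the front of the bench, take the cam with the D-shaped bore (the egg-shaped one) and fit it on the flatted shaft of the small bench spindle, flat to flat, pushed fully home so that it sits level on the collar, then let go. Leave the round disc with the round bore where it lies.

Things in the scene. Friction and masses are not known exactly. Their poses are not given: they have to be found in the camera images.
- cam: Cam to fit, bare pale aluminium, 0.23 kg, boss up: egg-shaped plate 14 mm thick; boss (radius 29) to 50 mm high with two upright grip flats 50 mm apart facing its +y and -y. D bore right through: radius 18.5 mm, flat on the -x side 4.5 mm from the bore axis, mouths chamfered 2 mm. Origin: bore axis, underside. +x to the lobe's tip, away from the bore's flat; +z up.
- cam_lobe (a point): Point on top of the cam's plate, on the lobe's centre line: 40 mm along the cam's +x from the bore axis, 14 mm above the underside; axes as the cam's. The plate is a round end of radius 38 mm about the bore axis that narrows to a lobe of radius 20 mm reaching 58 mm from the bore axis.
- disc: Bystander to leave alone: bare pale aluminium disc, radius 40 mm, 14 mm thick, with a plain round boss (radius 27 mm, to 50 mm high) and a plain round bore of radius 18.5 mm, lying boss up. It and the cam may have changed places. Origin: bore axis, underside.
- spindle_seat (a point): Seat of the fixed spindle: shaft axis at the top of its collar (radius 32 mm), 36 mm above the bench, on a grey base 90 x 90 x 30 mm. The steel D shaft rises 44 mm from here: radius 16, flat on the -x side 2 mm from the axis, last 12 mm tapering in by 4 mm; it does not turn. A seated cam has its origin here and +x along this +x, with 2.5 mm clearance and 20 degrees of play.

How it is judged:
At the end, for the whole second after the job is handed in: The cam sits level (within about 6 degrees) and at rest on the collar (underside within 5 mm of the seat, bore axis within 10 mm of the shaft's), its lobe pointing away from the shaft's flat within 28 degrees; the disc lies within 30 mm of where it started (z of cam in the frame of spindle_seat between -0.005 and 0.005 m and horizontal distance between cam and spindle_seat below 0.01 m and angle between cam's own z axis and vertical below 0.1 rad and angle between the x axis of cam and the x axis of spindle_seat, either way round below 0.5 rad and x of cam_lobe in the frame of spindle_seat above 0.02 m and linear speed of cam below 0.02 m/s and distance of disc from where it was at the start of the episode below 0.03 m); the robot touches nothing.
It also fails if it takes over 35 s, if anything falls off the work surface, if the arm or the gripper's body presses on something with over 40 N, if the wrist force passes 120 N, or if a joint passes its speed limit or range.

## Working session

There is one attempt and no reset: what is moved stays moved. The work goes in short steps, Python scripts to look and compute and a shell command to move; the robot and the scene stay as the last step left them, time stands still between calls to the robot, and variables do not carry over. Pictures are saved under pics/ and viewed, at most 10 in all, crops included, and the job is handed in when it is done.

```bash
mkdir -p pics
python3 - <<'E'
from rig import bot
import cv2
for n in("scene","top"):
    cv2.imwrite(f"pics/{n}0.png",bot.camera(n)[:,:,::-1])
    c=bot.calibration(n);print(n,c)
s=bot.sense();print(s['time'],s['eef_pos'],s['tool_rot'],s['grip_width'],s['ft_force'])
E
```

```text
scene {'fx': 443.9460898922886, 'fy': 443.9460898922886, 'cx': 255.67552324243096, 'cy': 202.82282319638915, 'R': array([[-0.82807135, -0.56010458, -0.02409762],
       [-0.24688629,  0.40291918, -0.88130772],
       [ 0.50333388, -0.7238363 , -0.47192797]]), 't': array([0.45234247, 0.1719253 , 0.6089278 ])}
top {'fx': 372.8034595069029, 'fy': 372.8034595069029, 'cx': 256.9007448891143, 'cy': 188.67425703518214, 'R': array([[-0.02103066, -0.99939605,  0.02766303],
       [-0.9910496 ,  0.0171907 , -0.13238269],
       [ 0.13182719, -0.03019953, -0.99081259]]), 't': array([0.02882691, 0.55509324, 0.85291158])}
0.1 [ 0.28225887 -0.55729141  0.23840295] [-5.39731488e-04  9.72662419e-01  2.32222997e-01 -8.46698668e-05] 0.09112772009319071 [-0.65601735  0.24941034 -0.09054893]
```

View pics/scene0.png

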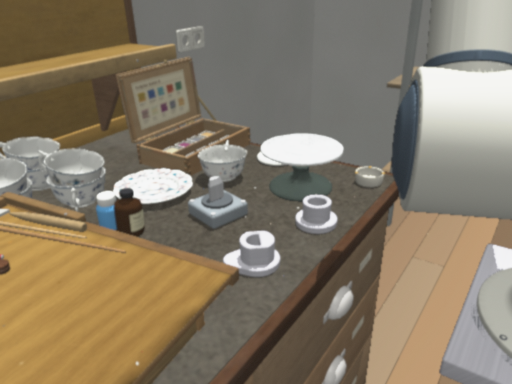

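View pics/top0.png

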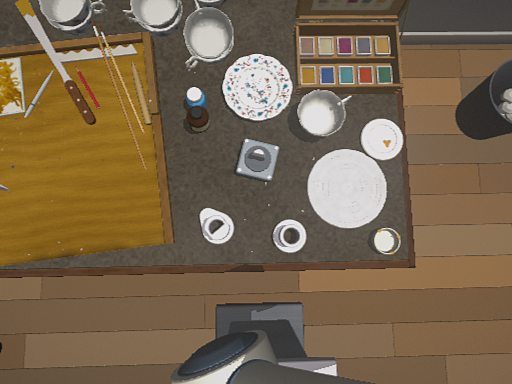

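Run:
```python
import cv2,numpy as np
a=cv2.imread("pics/top0.png")
b=cv2.resize(a[200:250,190:250],None,fx=8,fy=8,interpolation=2)
c=cv2.resize(a[135:185,230:285],None,fx=8,fy=8,interpolation=2)[:, :]
b=cv2.copyMakeBorder(b,0,0,0,0,0)[:,:380]
cv2.imwrite("pics/crop1.png",np.hstack([b,c[:,:420]]))
```

```text
(no output)
```

View pics/crop1.png

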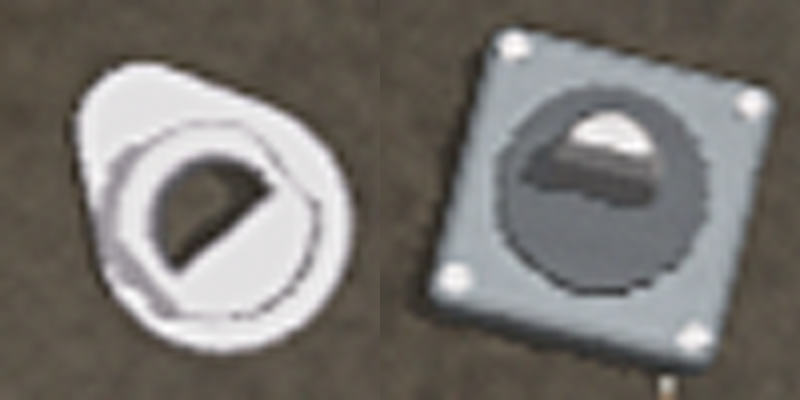

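The cam is at about (217,227) in the top view with its lobe up-left. The disc is at (290,236), and the spindle collar is at (257,158) with its flat facing the robot. Next I'll work out the metric poses.

```bash
cat > h.py <<'E'
from rig import bot
import cv2,numpy as np
from scipy.optimize import minimize
from scipy.spatial.transform import Rotation as Ro
def ray(n,u,v,z):
    c=bot.calibration(n);d=c['R'].T@np.array([(u-c['cx'])/c['fx'],(v-c['cy'])/c['fy'],1]);o=-c['R'].T@c['t']
    return o+d*(z-o[2])/d[2]
def proj(n,X):
    c=bot.calibration(n);p=X@c['R'].T+c['t'];return np.c_[p[:,0]/p[:,2]*c['fx']+c['cx'],p[:,1]/p[:,2]*c['fy']+c['cy']]
t=np.linspace(0,2*np.pi,60)
ci=lambda r,x=0:np.c_[x+r*np.cos(t),r*np.sin(t)]/1000
egg=np.r_[ci(38),ci(20,38)]
def place(P,z,p):
    c,s=np.cos(p[2]),np.sin(p[2]);return np.c_[P@np.array([[c,s],[-s,c]])+p[:2],np.full(len(P),z)]
E
python3 - <<'E'
from h import *
a=cv2.imread("pics/top0.png")
S=8;x0,y0=185,195
im=cv2.resize(a[195:255,185:255],None,fx=S,fy=S,interpolation=cv2.INTER_CUBIC)
M=cv2.cvtColor(im,cv2.COLOR_BGR2GRAY)>140
k,_=cv2.findContours(M.astype(np.uint8),0,2);k=max(k,key=cv2.contourArea)
M=np.zeros(M.shape,np.uint8);cv2.drawContours(M,[k],-1,1,-1)
def f(p):
    m=np.zeros_like(M)
    for L in(((egg,0),(egg,.014)),((ci(29),.014),(ci(29),.05))):
        X=np.vstack([place(P,z,p) for P,z in L]);uv=(proj("top",X)-[x0,y0]+.5)*S-.5
        cv2.fillConvexPoly(m,cv2.convexHull((uv*16).astype(np.int32)),1,shift=4)
    return (m!=M).sum()/M.sum()
g=ray("top",216.7,227.1,.05)
r=minimize(f,[*g[:2],.75],method="Nelder-Mead",options=dict(initial_simplex=np.array([[*g[:2],.75]]*4)+np.array([[0,0,0],[.01,0,0],[0,.01,0],[0,0,.2]])))
print("cam",g,r.x,np.degrees(r.x[2]),r.fun)
def q(u,v):return (230+(u-380+.5)/8-.5,135+(v+.5)/8-.5)
print("seat",ray("top",*q(601.5,191),.036))
for A,B,z in(((568,140),(643,155),.08),((513,43),(751,104),.03),((455,278),(694,338),.03),):
    d=ray("top",*q(*B),z)-ray("top",*q(*A),z);print("yaw",np.degrees(np.arctan2(d[1],d[0]))+90)
print("screws centre",np.mean([ray("top",*q(*p),.03) for p in((513,43),(751,104),(455,278),(694,338))],0))
s=bot.sense();q=s['tool_rot'];print(Ro.from_quat(q,scalar_first=True).as_matrix())
E
```

```text
cam [0.46581032 0.11336513 0.05      ] [0.46577019 0.11430667 0.68797271] 39.417932614548064 0.014628398282972814
seat [0.62920242 0.01575687 0.036     ]
yaw -12.398958789270608
yaw -15.542548691858272
yaw -15.226178215238193
screws centre [0.6307753  0.01498001 0.03      ]
[[ 8.92144945e-01  4.51749072e-01 -4.15386522e-04]
 [ 4.51749255e-01 -8.92144377e-01  1.01062849e-03]
 [ 8.59657322e-05 -1.08927765e-03 -9.99999403e-01]]
```

```bash
python3 -m handwheel '0 .09 -.1 0 0 0 0;0 .1835 -.2024 0 0 0 0;0 .1835 -.2024 0 0 0 0;0 .1835 -.2024 0 0 0 0;0 .1835 -.2024 0 0 0 0;0 .1835 -.2024 0 0 0 0;0 .1835 -.2024 0 0 0 0;0 .1835 -.2024 0 0 0 0;0 .1835 -.2024 0 0 0 0;0 .1835 -.2024 0 0 0 0'; python3 -m handwheel '0 .1835 -.2024 0 0 0 0;0 .1835 -.2024 0 0 0 0;0 .1835 -.2024 0 0 0 0;0 .1835 -.2024 0 0 0 0;0 .1835 -.2024 0 0 0 0;0 .1835 -.2024 0 0 0 0;0 .1835 -.2024 0 0 0 0;0 .09 -.1 .1 0 0 -.6;0 0 0 .2 0 0 -1;0 0 0 .2 0 0 -.5'
cat >> h.py <<'E'
def rel(x,y,z,yaw):
    s=bot.sense();R=Ro.from_quat(s['tool_rot'],scalar_first=True).as_matrix()
    d=R.T@(np.array([x,y,z])-s['eef_pos'])
    cur=np.degrees(np.arctan2(R[1,0],R[0,0]))
    print("t",s['time'],"pos",s['eef_pos'].round(4),"yaw",round(cur,2),"shift units",(d/.15).round(4),"wz units",round(-(yaw-cur)/6,3),"F",s['ft_force'].round(2),"w",s['grip_width'],"ff",s['finger_force'],"q6",s['qpos'][5], "tilt",R[:,2].round(4))
E
python3 -c "
from h import *
rel(.466,.114,.044,39.8)
cv2.imwrite('pics/s1.png',bot.camera('scene')[120:300,180:380,::-1].repeat(3,0).repeat(3,1))"
```

```text
time: 0.93
eef_pos: [0.3851, -0.1805, 0.2389]
tool_rot: [-0.0, 0.973, 0.232, -0.0]
ft_force: [0.6, -0.1, 0.1]
grip_width: 0.0912
finger_force: 0.0
time: 1.77
eef_pos: [0.467, 0.1153, 0.1634]
tool_rot: [0.0, 0.94, 0.342, 0.001]
ft_force: [1.3, -0.8, -0.6]
grip_width: 0.0912
finger_force: 0.0
t 1.7667 pos [0.467  0.1153 0.1634] yaw 39.95 shift units [-0.0123  0.0016  0.7962] wz units 0.026 F [ 1.28 -0.76 -0.6 ] w 0.09117365952972835 ff 0.0 q6 0.9912733746971873 tilt [ 2.4e-03  3.0e-04 -1.0e+00]
```

View pics/s1.png

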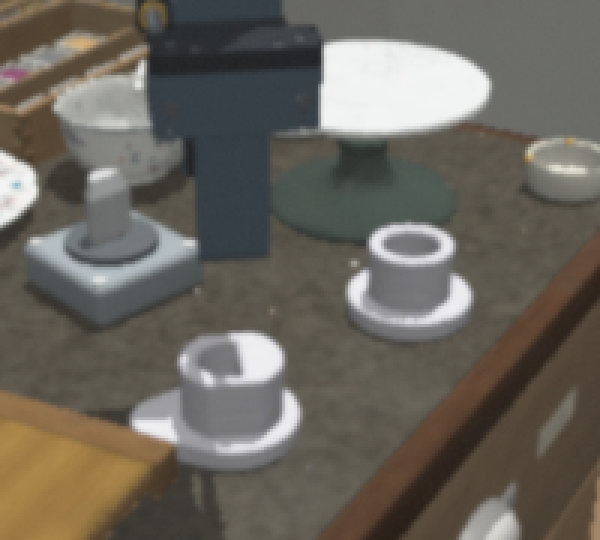

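The hand is above and behind the parts in this view. The cam's boss top is at about (257,237) full-frame. I'll check the cam and spindle projections in the scene view before descending.

```bash
python3 -c "
from h import *
print(proj('scene',np.array([[.467,.1153,.1634],[.467,.1153,.1384],[.4658,.1143,.05],[.63,.0155,.036],[.63,.0155,.08]])))
print(ray('scene',257.2,238.5,.05), ray('scene',180+112/3,120+240/3,.036))
rel(.466,.114,.044,39.8)"
```

```text
[[253.80177657 176.24134085]
 [254.21827986 190.76201623]
 [256.51998935 238.30836601]
 [216.66586466 198.32565691]
 [215.20558721 178.59082742]]
[0.46451422 0.11418875 0.05      ] [0.62430052 0.02051421 0.036     ]
t 1.8167 pos [0.4639 0.1142 0.1583] yaw 39.98 shift units [0.0131 0.0124 0.7619] wz units 0.031 F [-4.81 -1.27 -7.81] w 0.09122446843710315 ff 0.0 q6 0.9893645569652332 tilt [-5.6e-03 -7.0e-04 -1.0e+00]
```

```bash
python3 -m handwheel '0 0 0 .1 0 0 0;0 0 0 .15 0 0 0;0 0 0 .15 0 0 0;0 0 0 .1 0 0 0;0 0 0 .1 0 0 0;0 0 0 0 0 0 0;0 0 0 0 0 0 0'>/dev/null; python3 -c "
from h import *
rel(.466,.114,.044,39.8)"
```

```text
t 2.4 pos [0.4661 0.1135 0.0742] yaw 39.38 shift units [ 0.0015 -0.0029  0.201 ] wz units -0.071 F [-0.27  0.57  1.05] w 0.09093715116006286 ff 0.0 q6 0.9978768671033854 tilt [-1.4e-03 -1.0e-04 -1.0e+00]
```

```bash
python3 -m handwheel '0 0 0 .08 0 0 -.07;0 0 0 .08 0 0 0;0 0 0 .04 0 0 0;0 0 0 0 0 0 0;120 0 0 0 0 0 0;160 0 0 0 0 0 0;255 0 0 0 0 0 0;255 0 0 0 0 0 0;255 0 0 0 0 0 0;255 0 0 0 0 0 0'; python3 -m handwheel '255 0 0 0 0 0 0;255 0 0 0 0 0 0;255 0 0 0 0 0 0'; python3 -c "
from h import *
rel(.466,.114,.2,39.8)"
```

```text
time: 3.23
eef_pos: [0.4664, 0.1137, 0.0441]
tool_rot: [0.0, 0.94, 0.341, 0.0]
ft_force: [-2.2, 1.0, 0.1]
grip_width: 0.0539
finger_force: 0.2
time: 3.48
eef_pos: [0.4662, 0.1138, 0.044]
tool_rot: [-0.0, 0.94, 0.341, -0.0]
ft_force: [-1.3, 1.0, 5.6]
grip_width: 0.0498
finger_force: 30.0
t 3.4833 pos [0.4662 0.1138 0.044 ] yaw 39.88 shift units [-1.0000e-04 -2.2000e-03 -1.0399e+00] wz units 0.013 F [-1.33  0.97  5.64] w 0.049753037069319155 ff 29.999786560620123 q6 0.989440121182138 tilt [-2.e-04  0.e+00 -1.e+00]
```

Gripped at 49.8 mm. Next: lift, then turn.

```bash
python3 -m handwheel '255 0 0 -.07 0 0 0;255 0 0 -.15 0 0 0;255 0 0 -.2 0 0 0;255 0 0 -.2 0 0 0;255 0 0 -.12 0 0 0;255 0 0 0 0 0 .4;255 0 0 0 0 0 .9;255 0 0 0 0 0 1;255 0 0 0 0 0 1;255 0 0 0 0 0 1' >/dev/null; python3 -m handwheel '255 0 0 0 0 0 1;255 0 0 0 0 0 1;255 0 0 0 0 0 1;255 0 0 0 0 0 1;255 0 0 0 0 0 .8;255 0 0 0 0 0 0;255 0 0 0 0 0 0'; python3 -c "
from h import *
rel(.63,.0155,.15,-14.5)"
```

```text
time: 4.9
eef_pos: [0.4662, 0.1137, 0.1548]
tool_rot: [0.0, 0.992, -0.127, -0.0]
ft_force: [0.2, -0.4, -1.7]
grip_width: 0.05
finger_force: 30.0
t 4.9 pos [0.4662 0.1137 0.1548] yaw -14.56 shift units [1.2215 0.359  0.0317] wz units -0.01 F [ 0.19 -0.43 -1.68] w 0.05000555019431535 ff 29.99965246877764 q6 1.939610376553409 tilt [-3.e-04 -1.e-04 -1.e+00]
```

```bash
python3 -m handwheel '255 .1 .03 0 0 0 0;255 .18 .053 0 0 0 0;255 .2 .059 0 0 0 0;255 .2 .059 0 0 0 0;255 .2 .059 0 0 0 0;255 .18 .053 0 0 0 0;255 .1 .03 0 0 0 0;255 .06 .016 0 0 0 0;255 0 0 0 0 0 0;255 0 0 0 0 0 0'; python3 -c "
from h import *
rel(.63,.0155,.15,-14.5)
a=bot.camera('scene')[:,:,::-1];b=bot.camera('top')[:,:,::-1]
f=lambda a,x,y:cv2.resize(a[y:y+100,x:x+80],None,fx=5,fy=5,interpolation=2)
cv2.imwrite('pics/s2.png',np.hstack([f(a,175,130),f(b,217,105)]))"
```

```text
time: 5.73
eef_pos: [0.629, 0.0154, 0.1545]
tool_rot: [-0.0, 0.992, -0.127, -0.001]
ft_force: [-0.2, 0.7, -2.2]
grip_width: 0.0501
finger_force: 30.0
t 5.7333 pos [0.629  0.0154 0.1545] yaw -14.65 shift units [ 0.0066 -0.0024  0.0302] wz units -0.024 F [-0.16  0.74 -2.2 ] w 0.05012128701904912 ff 29.99911649736532 q6 1.7559188579710534 tilt [-1.1e-03  2.0e-04 -1.0e+00]
```

View pics/s2.png

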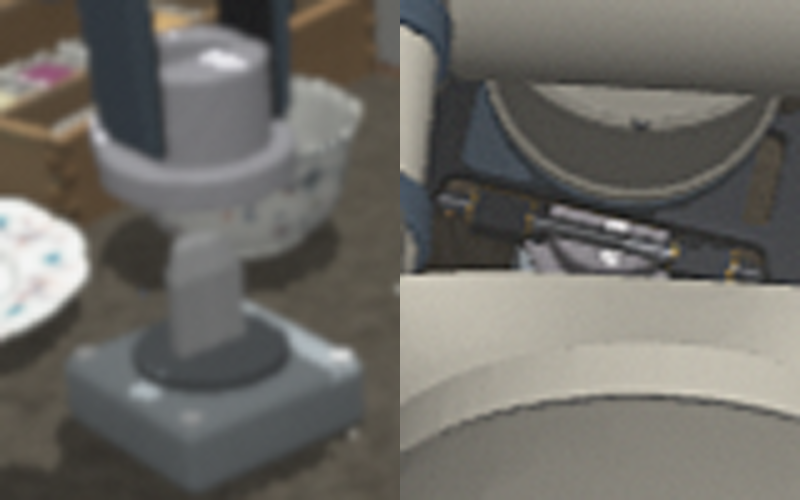

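The cam is level in the jaws, with its plate bottom over the D shaft and well aligned to within a couple of mm. I'll go down in small steps and watch the force.

```bash
python3 -m handwheel '255 0 0 .08 0 0 0;255 0 0 .1 0 0 0;255 0 0 .03 0 0 0;255 0 0 .03 0 0 0;255 0 0 0 0 0 0'; python3 -m handwheel '255 0 0 .025 0 0 0;255 0 0 .025 0 0 0;255 0 0 0 0 0 0';python3 -c "
from h import *
rel(.629,.0155,.08,-14.5)"
```

```text
time: 6.25
eef_pos: [0.6289, 0.0155, 0.1185]
tool_rot: [0.0, 0.992, -0.128, -0.001]
ft_force: [-0.3, -0.1, -1.9]
grip_width: 0.0498
finger_force: 30.0
time: 6.5
eef_pos: [0.6295, 0.0152, 0.1111]
tool_rot: [-0.0, 0.992, -0.128, -0.0]
ft_force: [-0.8, 0.2, -2.5]
grip_width: 0.0501
finger_force: 30.0
t 6.5 pos [0.6295 0.0152 0.1111] yaw -14.72 shift units [-0.0037 -0.0012  0.2074] wz units -0.036 F [-0.76  0.16 -2.54] w 0.05010712541417511 ff 29.99915396043434 q6 1.7569551053685755 tilt [-2.e-04  0.e+00 -1.e+00]
```

No contact force, and the shaft has already entered 13 mm. I'll keep going.

```bash
python3 -m handwheel '255 0 0 .03 0 0 0;255 0 0 .03 0 0 0;255 0 0 .03 0 0 0;255 0 0 0 0 0 0'; python3 -m handwheel '255 0 0 .03 0 0 0;255 0 0 .03 0 0 0;255 0 0 .03 0 0 0;255 0 0 0 0 0 0;255 0 0 0 0 0 0';python3 -c "
from h import *
rel(.629,.0155,.08,-14.5)"
```

```text
time: 6.83
eef_pos: [0.6291, 0.0152, 0.0968]
tool_rot: [0.0, 0.992, -0.128, -0.001]
ft_force: [0.3, -0.2, -2.1]
grip_width: 0.0499
finger_force: 30.0
time: 7.25
eef_pos: [0.6295, 0.0151, 0.0841]
tool_rot: [0.0, 0.992, -0.128, -0.0]
ft_force: [0.3, -0.4, -1.5]
grip_width: 0.05
finger_force: 30.0
t 7.25 pos [0.6295 0.0151 0.0841] yaw -14.72 shift units [-0.0035 -0.0015  0.0271] wz units -0.037 F [ 0.33 -0.44 -1.46] w 0.05004110157645423 ff 29.99915422018603 q6 1.7570295609779627 tilt [-6.e-04  0.e+00 -1.e+00]
```

```bash
python3 -m handwheel '255 0 0 .02 0 0 0;255 0 0 .01 0 0 0;255 0 0 .005 0 0 0;255 0 0 0 0 0 0;255 0 0 0 0 0 0'
```

```text
time: 7.67
eef_pos: [0.6298, 0.0151, 0.08]
tool_rot: [-0.0, 0.992, -0.128, 0.0]
ft_force: [-3.4, -0.2, 11.3]
grip_width: 0.0501
finger_force: 30.0
```

The force went from -2 to +11 N at z = 0.080, so the cam is seated on the collar. I'll open slowly, retract and look.

```bash
python3 -m handwheel '80 0 0 0 0 0 0;40 0 0 0 0 0 0;0 0 0 0 0 0 0;0 0 0 0 0 0 0;0 0 0 0 0 0 0;0 0 0 0 0 0 0'; python3 -m handwheel '0 0 0 -.05 0 0 0;0 0 0 -.1 0 0 0;0 0 0 -.15 0 0 0;0 0 0 -.2 0 0 0;0 0 0 -.2 0 0 0;0 0 0 -.15 0 0 0;0 0 0 0 0 0 0;0 0 0 0 0 0 0';python3 -c "
from h import *
a=bot.camera('scene')[:,:,::-1]
cv2.imwrite('pics/s3.png',cv2.resize(a[130:290,150:350],None,fx=3,fy=3,interpolation=2))"
```

```text
time: 8.17
eef_pos: [0.6296, 0.0151, 0.0791]
tool_rot: [-0.0, 0.992, -0.128, -0.0]
ft_force: [-0.3, -0.2, 0.4]
grip_width: 0.0868
finger_force: 0.0
time: 8.83
eef_pos: [0.6303, 0.0151, 0.2085]
tool_rot: [-0.0, 0.992, -0.128, 0.002]
ft_force: [0.2, 1.1, -0.3]
grip_width: 0.091
finger_force: 0.0
```

View pics/s3.png

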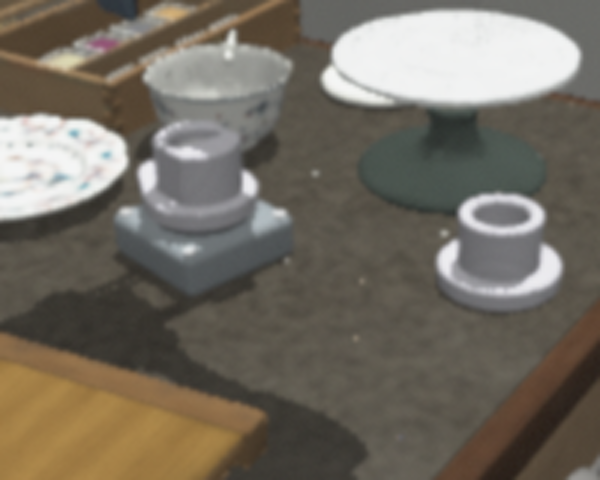

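The cam sits level and low on the collar, at about (198,175) in the crop, with the shaft inside the bore. The disc at (500,250) hasn't moved, and the arm is clear.

```bash
python3 -c "
from rig import bot
print(bot.finish_job())"
```

```text
the job is handed in; nothing more can be done
None
```

The cam is on the spindle flat to flat, level on the collar and released; the disc was left where it lay, and the job was handed in at about 9 s (the hand-in returned no verdict).

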